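# Dock the vial tray and lock it with the ball-lock pin

## Task

Push the vial tray fully home so that the hole in its tongue lines up with the holes in the clevis, then lock it there with the ball-lock pin, the one with the push button on its head. The pin must go through all three plates until its flange sits flat on the clevis, with the button sprung back up so that the balls have locked underneath. Let go of everything and leave the plain pin and the glassware alone.

Things in the scene. Friction and masses are not known exactly. Their poses are not given: they have to be found in the camera images.
- clevis_hole (a point): Centre of the upper mouth of the vertical 15.5 mm clevis hole, 80 mm above the bench. The clevis: aluminium bracket with two level 60 x 50 mm plates (top one 12 mm thick, bottom one 10 mm) with a gap between for the tray's tongue; 36 mm from top face to underside, clear space below. Axes as the dock's.
- dock: Fixed low aluminium base, 130 x 300 mm, with rails and, at its +y end, the clevis; origin on the bench, 90 mm short (-y) of the clevis hole. Its +y is the way the tray slides home, z is up.
- tray (a joint): How far the vial tray is pushed along the dock's +y, in m: 0 is pulled fully out, 0.070 is fully home on its end stop, where the 16.5 mm hole in its 12 mm thick steel tongue is concentric with the clevis holes. It slides stiffly (3 N friction) and stays where it is left.
- tray_handle (a point): Centre of the top edge, 117 mm above the bench, of the tray's handle: upright grey plate at the tray's outer (-y) end, 50 mm wide across the slide, 12 mm thick along it, 77 mm tall, with 38 mm free between it and the vial rack behind it and free space on its outer side. Axes as the dock's.
- pin_grip (a point): Centre of the grip of the ball-lock pin (about 0.16 kg): dark ribbed cylinder, 28 mm in diameter, 40 mm tall, above a steel flange 36 mm in diameter and 5 mm thick whose underside is 25 mm below this point. z is the pin's axis, up to its button. It starts upright in a white plastic tube stand (25 mm bore, passes the balls freely), the flange resting on the rim 68 mm above the bench.
- pin_shoulder (a point): Centre of the underside of the pin's flange; it lies on the clevis hole's mouth when the pin is fully in. Below it is a steel shank 14 mm in diameter and 62 mm long, its last 7 mm tapered to 7 mm.
- pin_balls (a point): On the pin's axis at the height of its four locking balls, 40.5 mm below the flange's underside; they stand 3 mm out of the shank over 5 mm of its length. Button up, they are locked out and will not pass the clevis hole: lowered into it, the pin stands on its balls, flange 43 mm above the clevis, stable unheld. Past the clevis' underside they spring out and lock (2 mm play).
- button_top (a point): Centre of the top of the pin's push button, a steel disc 18 mm in diameter that stands 9 mm above the grip's top end, on the pin's axis (54 mm above the flange's underside).
- pin_button (a joint): How far the button is pressed in, in m: 0 is up, balls locked out; 0.006 is fully in, balls withdrawn (they clear the bore from about 0.005). 2.4 N starts it, 6 N holds it fully in; it springs back. If let up inside a bore the balls rub on its wall; pressing on the button again drives the pin on.
- plain_pin_grip (a point): Bystander: middle of the handle of a plain pin of the same size standing upright in the other tube stand; it has a waisted mushroom knob (30 mm) in place of a straight grip and has no button and no balls. Leave it there. The two stands may change places.
- flask: Bystander: stoppered glass volumetric flask, 66 mm in diameter, 168 mm tall, origin at its foot.
- bottle: Bystander: amber jar, 64 mm in diameter, 130 mm tall, origin at its foot.
- beaker: Bystander: glass beaker, 68 mm in diameter, 85 mm tall, origin at its foot.
Mind the look-alikes: they are no part of the job. Leave any pink or red look-alike of the part that bears pin_grip alone.

How it is judged:
On the way, in this order (a step that is already met when the one before it is completed fails the run):
1. the tray is home (within 4 mm of its stop) (value of joint tray above 0.066 m), for 0.2 s.
2. the ball-lock pin's nose is in the clevis hole: within 5 mm of its axis, upright, its flange less than 50 mm above the clevis (horizontal distance between pin_shoulder and clevis_hole below 0.005 m and angle between pin_grip's own z axis and vertical below 0.15 rad and z of pin_shoulder in the frame of clevis_hole below 0.05 m), for 0.1 s.
At the end, for the whole second after the job is handed in: The tray is within 4 mm of its stop and at rest; the ball-lock pin stands upright (within 0.1 rad) in the clevis hole, within 4 mm of its axis, with its flange within 3 mm of the clevis' top face; and its button is back up (pressed in less than 1.5 mm), so the balls are out under the clevis (value of joint tray above 0.066 m and horizontal distance between pin_shoulder and clevis_hole below 0.004 m and z of pin_shoulder in the frame of clevis_hole between -0.003 and 0.003 m and angle between pin_grip's own z axis and vertical below 0.1 rad and value of joint pin_button below 0.0015 m and velocity of joint tray below 0.01 m/s); the robot touches nothing.
It fails at once if the plain pin is moved by more than 30 mm (distance of plain_pin_grip from where it was at the start of the episode above 0.03 m).
It fails at once if the flask, the jar or the beaker is moved by more than 30 mm or tipped over (distance of any of flask, bottle, beaker from where it was at the start of the episode above 0.03 m or angle between any of flask, bottle, beaker's own z axis and vertical above 0.5 rad).
It also fails if it takes over 64 s, if anything falls off the work surface, if the arm or the gripper's body presses on something with over 40 N, if the wrist force passes 120 N, or if a joint passes its speed limit or range.

## Robot

A 6-joint arm with a two-finger parallel gripper is mounted at the origin on the work surface. World frame = base frame: x ahead of the robot, y to its left, z up, the work surface at z = 0. Lengths are in m, angles in rad, forces in N, time in s.
With the tool pointing down it reaches from about 0.275 to 0.725 m from the base axis. Payload 5.6 kg.
Tool frame: the origin (TCP) lies on the centre line of the jaws, within the pads' length; the fingertips stand bot.nose_length ahead of it and the grasp point (between the pads) lies 3 mm ahead of it (bot.nose_length is the distance from the TCP to the fingertips, in m); y points along the fingers, x is the direction in which the jaws open and shut, and the axes are right-handed (so a half turn about y gives the same grasp; the last joint's range is limited). The gripper opens to 85 mm and grips with 20 to 120 N. Pads are 22 mm wide; open, the fingers measure 114 mm over their backs; the gripper's body (76 mm by 85 mm) begins 54 mm behind the grasp point. The pads swing forward as they close: fully open they stand 13 mm farther back than shut.
Start: joints at [-0.862, 0.255, 0.108, 0, -1.424, -0.285], TCP at [0.226, -0.501, 0.253] pointing down, gripper open.
Joint ranges: [-2.95, 2.95], [-1.21, 1.97], [-1.09, 1.5], [-2.87, 1.71], [-2.94, -0.07], [-3.05, 3.05]. Speed limits (rad/s): [2.57, 2.57, 3.14, 3.14, 3.14, 3.14].

## Interface

Orientations are given as a unit quaternion [x, y, z, w].
In Python, from cell import bot, vision gives the robot as it stands.
- The arm moves only by the tool arm_command, never from a script. Its argument "increments" is a list of rows, each an object of numbers: "claw": the opening in per cent of the stroke, from 0 (shut) to 100 (fully open); "x", "y", "z": the shift along the tool's x, y, z in m; "rx", "ry", "rz": the turn, a rotation vector about the tool's x, y, z in rad. In form: [{"claw": .., "x": .., "y": .., "z": .., "rx": .., "ry": .., "rz": ..}, ...]. A call has 1 to 5 rows; each row is the pose to reach, as a shift and turn from the pose commanded when the call began, along the tool's axes at that moment; what a row does not reach only later rows make up. A row lasts 1/12 s, in which the tool goes at most 41.7 mm and 7.16 degrees, less where a joint would pass 70% of its speed; a pose out of reach is approached as far as the arm can. A call with a gripper value outside its range is refused whole. The fingers move at their own pace and stop on an object; "newtons" is the grip in N (left out, the last holds). Time passes only in rows, so rows that repeat a pose let the fingers close. It gives the time, the measured TCP pose, the force and the opening at its end, in the units of the state.
- bot.sense(): the state, without advancing time (a new reading comes with each control period).
- vision.read_camera(name): name is "scene" or "top" or "wrist"; returns the picture (400x640x3 uint8, blue, green, red); there is no depth.
- vision.calibration(name): a dict with "fovy" (degrees; the focal length in pixels is half the picture's height over the tangent of half this angle, whatever the lens; pixels are square), "cx", "cy" (the principal point, pixels), "R" (3x3) and "t" (3): a world point X has camera coordinates R X + t. Camera axes: x right, y down, z forward; pixel columns grow to the right and rows downward; lengths in m; the calibration is good to about 2 mm. A picture is of the moment at which its call begins: read the wrist's pose just before it. calibration takes no time and is no camera call; for the wrist camera it gives the pose at the moment of the call.
- bot.hand_in(): hands the job in, once; it reports no verdict.
The state is a dict: "t": time; "q": joint angles; "joint_vel": joint speeds; "joint_efforts": joint torques, N m; "ee_pos": TCP position; "tcp_rot": TCP orientation; "ft_force": force on the tool from outside, world axes, zero at the start; "wrist_torque": the same for the moment, N m; "finger_gap": opening from 0.0 (shut) to 1.0 (fully open).
Only numpy, scipy, OpenCV 4.12 (cv2) and the standard library are available. Lean on these libraries where they do the work, as an engineer would, in place of code of your own. Each camera call takes 0.05 s, during which the arm holds its last target.

## Working session

There is one attempt and no reset: what is moved stays moved. The work goes in short steps, Python scripts to look and compute and a tool call to move; the robot and the scene stay as the last step left them, time stands still between calls to the robot, and variables do not carry over. Pictures are saved under pics/ and viewed, and the job is handed in when it is done.

Besides the shell and the picture viewer there is one more tool, called after "Call:" as name(argument=value, ...) on one line, values as JSON. arm_command: Moves the arm, as the interface text tells. Its arguments: {"type":"object","properties":{"increments":{"type":"array"},"newtons":{"type":"number"}},"required":["increments"]}

```bash
ls; mkdir -p pics
python3 - <<'E'
from cell import bot, vision
import cv2, numpy as np
print(bot.sense()); print(bot.nose_length)
for n in ("scene","top","wrist"):
    c=vision.calibration(n); print(n,c)
    cv2.imwrite(f"pics/{n}0.png",vision.read_camera(n))
E
```

```text
pics
{'t': 0.0, 'q': array([-8.62375461e-01,  2.55774583e-01,  1.07004321e-01, -5.04060777e-04,
       -1.42390099e+00, -2.84586122e-01]), 'joint_vel': array([-0.00055117, -0.00039421, -0.0023328 , -0.00035501, -0.00152164,
       -0.00068448]), 'joint_efforts': array([-1.43255827e-03, -3.86634958e+01,  2.37940192e+01,  5.36537915e+00,
       -6.22398176e-03,  6.53021658e-06]), 'ee_pos': array([ 0.22606182, -0.50089426,  0.25237665]), 'tcp_rot': array([ 0.383084  ,  0.59432539, -0.59360976, -0.38425439]), 'ft_force': array([-0.5984827 ,  0.24891391, -0.73323024]), 'wrist_torque': array([-0.01640265,  0.00905338,  0.01105694]), 'finger_gap': 1.002562615529582}
0.022
scene {'fovy': 53.78092375424449, 'cx': 313.6777732956234, 'cy': 200.73355891163968, 'R': array([[ 0.89466132,  0.44673986, -0.00215068],
       [ 0.37471122, -0.75301745, -0.54088466],
       [-0.24325424,  0.4831027 , -0.84109402]]), 't': array([-0.53750164, -0.14633985,  1.0724765 ])}
top {'fovy': 49.48839775764116, 'cx': 316.51963442311916, 'cy': 209.5096115887826, 'R': array([[-0.00517533, -0.99998422, -0.00218662],
       [-0.98739508,  0.00545606, -0.15818088],
       [ 0.15819032,  0.00134042, -0.98740773]]), 't': array([0.06109579, 0.5771157 , 1.05899966])}
wrist {'fovy': 68.42380826207412, 'cx': 323.02506105925255, 'cy': 202.67226154408866, 'R': array([[-0.41165361,  0.91133809,  0.00204733],
       [ 0.86324701,  0.38920865,  0.32143621],
       [ 0.29214022,  0.13408773, -0.94692902]]), 't': array([ 0.55006153, -0.04120471,  0.38072162])}
```

View pics/scene0.png

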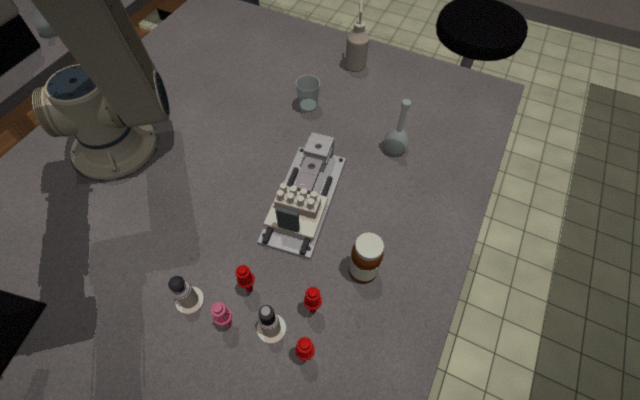

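View pics/top0.png

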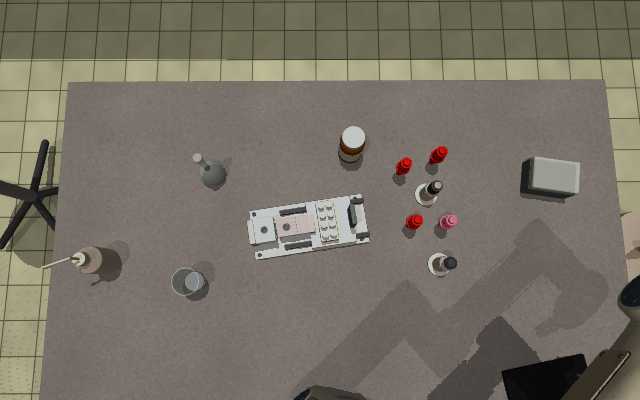

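View pics/wrist0.png

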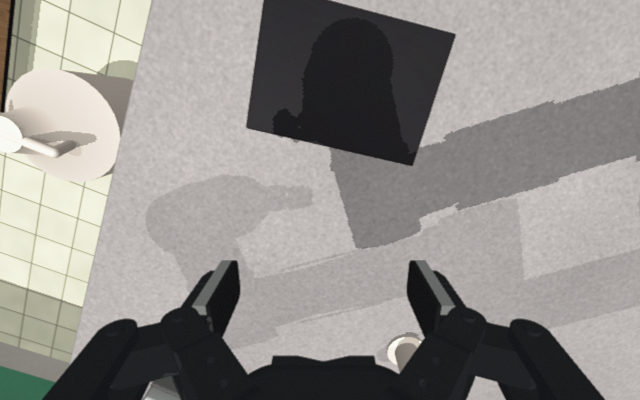

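Dark-handled pins in white stands: scene (181,290) and (268,320), which are top (449,264) and (434,188). The red and pink look-alikes are at scene (245,277), (313,298), (305,348) and (221,315). Next I crop in close.

Run:
```python
import cv2, numpy as np
s=cv2.imread("pics/scene0.png");t=cv2.imread("pics/top0.png")
a=cv2.resize(s[260:350,150:330],None,fx=4.4,fy=4.4,interpolation=cv2.INTER_CUBIC)[:, :790]
cv2.imwrite("pics/a.png",a)
cv2.imwrite("pics/b.png",cv2.resize(t[140:290,235:465],None,fx=3.4,fy=3.4,interpolation=cv2.INTER_CUBIC))
```

```text
(no output)
```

View pics/a.png

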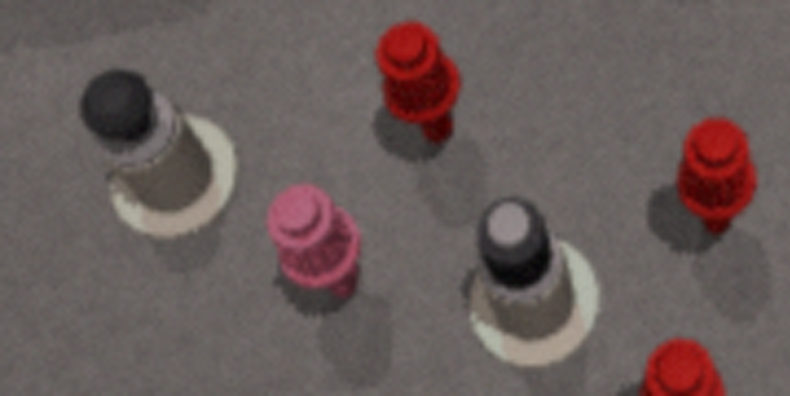

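View pics/b.png

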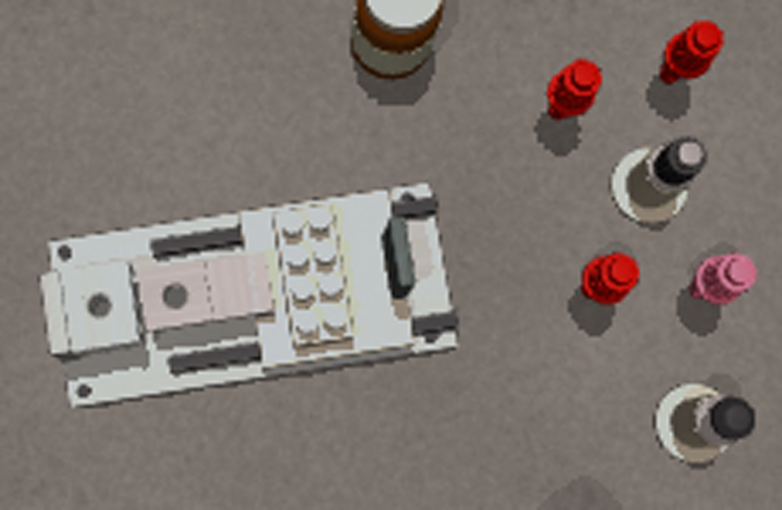

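The ball-lock pin is the one with the steel button disc at scene (267,311) / top (438,185). The other stand's pin has a plain black mushroom knob. Next I measure positions.

```bash
cat > h.py <<'E'
import numpy as np, cv2
def f(c): return 200/np.tan(np.radians(c["fovy"]/2))
def ray(c,uv):
    d=c["R"].T@np.array([(uv[0]-c["cx"])/f(c),(uv[1]-c["cy"])/f(c),1.0]); o=-c["R"].T@c["t"]; return o,d
def plane(c,uv,z):
    o,d=ray(c,uv); return o+d*(z-o[2])/d[2]
def tri(obs):
    A=np.zeros((3,3));b=np.zeros(3);R=[]
    for c,uv in obs:
        o,d=ray(c,uv); d=d/np.linalg.norm(d);P=np.eye(3)-np.outer(d,d);A+=P;b+=P@o;R.append((P,o))
    X=np.linalg.solve(A,b); return X,[np.linalg.norm(P@(X-o)) for P,o in R]
def proj(c,X):
    p=c["R"]@np.asarray(X)+c["t"]; return p[0]/p[2]*f(c)+c["cx"],p[1]/p[2]*f(c)+c["cy"]
def blob(m,uv,r=12):
    n,l,s,ce=cv2.connectedComponentsWithStats(m.astype(np.uint8))
    best=None
    for i in range(1,n):
        if s[i,4]>=6:
            d=np.hypot(*(ce[i]-uv))
            if d<r and (best is None or d<best[0]): best=(d,ce[i],s[i])
    return best
E
python3 - <<'E'
from h import *
from cell import vision
T=vision.calibration("top");S=vision.calibration("scene")
s=cv2.imread("pics/scene0.png");t=cv2.imread("pics/top0.png")
gt=t.max(2); gs=s.max(2)
def dark(img,uv,r,th):
    u,v=map(int,uv); m=np.zeros(img.shape,bool); m[v-r:v+r+1,u-r:u+r+1]=img[v-r:v+r+1,u-r:u+r+1]<th
    return blob(m,np.array(uv),r)
def light(img,uv,r,th):
    u,v=map(int,uv); m=np.zeros(img.shape,bool); m[v-r:v+r+1,u-r:u+r+1]=img[v-r:v+r+1,u-r:u+r+1]>th
    return blob(m,np.array(uv),r)
for nm,uv in (("clev",(264,230)),("tong",(286,227))):
    b=dark(gt,uv,6,150); print(nm,b)
    for z in (.08,.067): print(z,plane(T,b[1],z))
b=light(gt,(437,185),6,120);print("btn top",b, plane(T,b[1],.122))
c=light(gs,(266,311),6,120);print("btn scene",c,plane(S,c[1],.122))
print(tri([(T,b[1]),(S,c[1])]))
# base corners in crop b (screws)
for p in ((64,252),(83,391),(409,197),(430,342)):
    print(p,plane(T,(p[0]/3.4+235,p[1]/3.4+140),.015))
# handle top edge
for p in ((395,222),(410,297),(386,222),(400,298)): print(plane(T,(p[0]/3.4+235,p[1]/3.4+140),.117))
E
```

```text
clev (np.float64(0.7085743167282132), array([263.81578947, 229.31578947]), array([261, 226,   7,   7,  38], dtype=int32))
0.08 [0.52356194 0.18732713 0.08      ]
0.067 [0.52504911 0.18893571 0.067     ]
tong (np.float64(0.419250148309756), array([286.02325581, 226.58139535]), array([283, 223,   7,   8,  43], dtype=int32))
0.08 [0.53000796 0.13295601 0.08      ]
0.067 [0.5315744  0.13389593 0.067     ]
btn top (np.float64(0.7919360010491977), array([437.67647059, 184.58823529]), array([435, 182,   7,   6,  34], dtype=int32)) [ 0.62396754 -0.23191073  0.122     ]
btn scene (np.float64(1.1033955726765936), array([265.12903226, 310.32258065]), array([261, 306,   9,   9,  62], dtype=int32)) [ 0.6206184  -0.23366852  0.122     ]
(array([ 0.62233157, -0.23275951,  0.12344262]), [np.float64(0.0018237820099338954), np.float64(0.0018237820099339457)])
(64, 252) [0.57110275 0.22206872 0.015     ]
(83, 391) [0.46452787 0.20578458 0.015     ]
(409, 197) [ 0.61264342 -0.04406357  0.015     ]
(430, 342) [ 0.5002881  -0.05787997  0.015     ]
[ 0.57578073 -0.02476123  0.117     ]
[ 0.52281877 -0.03424938  0.117     ]
[ 0.57581573 -0.01845183  0.117     ]
[ 0.52215694 -0.0272831   0.117     ]
```

Run:
```python
from h import *
from cell import vision,bot
from scipy.spatial.transform import Rotation as Ro
T=vision.calibration("top");S=vision.calibration("scene")
def ca(p): return (p[0]/4.4+150,p[1]/4.4+260)
def cb(p): return (p[0]/3.4+235,p[1]/3.4+140)
for nm,a,b in (("red1",(408,45),(622,268)),("pink",(300,205),(740,270)),("red2",(718,140),(585,75)),("red3",(680,362),(706,37)),("plain",(115,98),(735,415)),("handle",None,None)):
    if a: print(nm,tri([(T,cb(b)),(S,ca(a))]))
R=Ro.from_quat(bot.sense()["tcp_rot"]).as_matrix();print(R.round(3))
s=cv2.imread("pics/scene0.png")
cv2.imwrite("pics/c.png",cv2.resize(s[120:260,250:360],None,fx=4.2,fy=4.2,interpolation=cv2.INTER_CUBIC))
```

```text
red1 (array([ 0.54195668, -0.18362899,  0.11494855]), [np.float64(0.0009631320339003545), np.float64(0.000963132033900351)])
pink (array([ 0.54021249, -0.26459155,  0.11779074]), [np.float64(0.0002755733004474427), np.float64(0.000275573300447379)])
red2 (array([ 0.68141649, -0.16242474,  0.11561425]), [np.float64(0.0002512679931768132), np.float64(0.00025126799317648843)])
red3 (array([ 0.7086451 , -0.24995906,  0.11639801]), [np.float64(0.00036843023927746784), np.float64(0.0003684302392772148)])
plain (array([ 0.43973201, -0.25899311,  0.1089703 ]), [np.float64(0.0010537500111968204), np.float64(0.001053750011196765)])
[[-0.411 -0.001 -0.912]
 [ 0.912  0.001 -0.411]
 [ 0.001 -1.     0.   ]]
```

View pics/c.png

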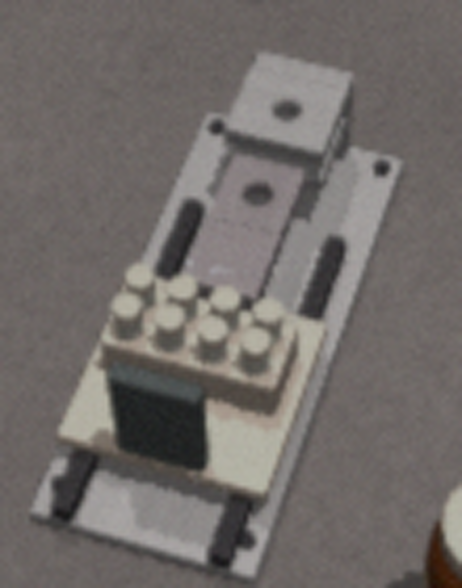

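```bash
cat > go.py <<'E'
import sys,numpy as np
from cell import bot
from scipy.spatial.transform import Rotation as Ro
YAW=0.147
yd=np.array([-np.sin(YAW),np.cos(YAW),0]); RT=np.column_stack([yd,[0,0,-1],np.cross(yd,[0,0,-1])])
def go(p,R=RT):
    s=bot.sense(); Rc=Ro.from_quat(s["tcp_rot"]).as_matrix()
    d=Rc.T@(np.array(p)-s["ee_pos"]); r=Ro.from_matrix(Rc.T@R).as_rotvec()
    print("pos",s["ee_pos"].round(4),"F",s["ft_force"].round(2),"gap",round(s["finger_gap"],3),"t",round(s["t"],2)); print("inc",d.round(4),"rot",r.round(4))
if __name__=="__main__": go([float(a) for a in sys.argv[1:4]])
E
python3 go.py 0.556 -0.085 0.25
```

```text
pos [ 0.2261 -0.501   0.2526] F [0.35 0.41 1.  ] gap 1.001 t 0.15
inc [ 0.2436  0.0029 -0.4718] rot [-0.0003  0.2767  0.0014]
```

Call:
arm_command(increments=[{"claw": 0,"x": 0.019,"y": 0,"z": -0.036,"ry": 0.06},{"claw": 0,"x": 0.038,"y": 0,"z": -0.072,"ry": 0.12},{"claw": 0,"x": 0.057,"y": 0,"z": -0.108,"ry": 0.18},{"claw": 0,"x": 0.076,"y": 0,"z": -0.144,"ry": 0.24},{"claw": 0,"x": 0.095,"y": 0,"z": -0.18,"ry": 0.277}], newtons=30)

```text
schema error: expected keys claw, x, y, z, rx, ry, rz
```

```bash
python3 go.py 0.556 -0.085 0.25
```

```text
pos [ 0.2261 -0.501   0.2526] F [0.35 0.41 1.  ] gap 1.001 t 0.15
inc [ 0.2436  0.0029 -0.4718] rot [-0.0003  0.2767  0.0014]
```

Call:
arm_command(increments=[{"claw": 0,"x": 0.019,"y": 0,"z": -0.036,"rx": 0,"ry": 0.06,"rz": 0},{"claw": 0,"x": 0.038,"y": 0,"z": -0.072,"rx": 0,"ry": 0.12,"rz": 0},{"claw": 0,"x": 0.057,"y": 0,"z": -0.108,"rx": 0,"ry": 0.18,"rz": 0},{"claw": 0,"x": 0.076,"y": 0,"z": -0.144,"rx": 0,"ry": 0.24,"rz": 0},{"claw": 0,"x": 0.095,"y": 0,"z": -0.18,"rx": 0,"ry": 0.277,"rz": 0}], newtons=30)

```text
t: 0.57
ee_pos: [0.3518, -0.339, 0.2531]
tcp_rot: [0.463, 0.535, -0.534, -0.463]
ft_force: [0.5, -0.6, 0.4]
finger_gap: 0.298
```

```bash
python3 go.py 0.556 -0.085 0.25
```

```text
pos [ 0.3518 -0.339   0.2531] F [ 0.46 -0.56  0.36] gap 0.298 t 0.57
inc [ 0.2222  0.0031 -0.2384] rot [-0.0001 -0.0038  0.0003]
```

Call:
arm_command(increments=[{"claw": 0,"x": 0.028,"y": 0,"z": -0.03,"rx": 0,"ry": 0,"rz": 0},{"claw": 0,"x": 0.056,"y": 0,"z": -0.06,"rx": 0,"ry": 0,"rz": 0},{"claw": 0,"x": 0.084,"y": 0,"z": -0.09,"rx": 0,"ry": 0,"rz": 0},{"claw": 0,"x": 0.112,"y": 0,"z": -0.12,"rx": 0,"ry": 0,"rz": 0},{"claw": 0,"x": 0.14,"y": 0,"z": -0.15,"rx": 0,"ry": 0,"rz": 0}])

```text
t: 0.98
ee_pos: [0.4798, -0.1783, 0.2533]
tcp_rot: [0.462, 0.535, -0.535, -0.462]
ft_force: [0.4, -0.5, 0.3]
finger_gap: -0.002
```

```bash
python3 go.py 0.556 -0.085 0.25
```

```text
pos [ 0.4798 -0.1783  0.2533] F [ 0.35 -0.46  0.26] gap -0.002 t 0.98
inc [ 0.0811  0.0033 -0.089 ] rot [-0.      0.      0.0001]
```

Call:
arm_command(increments=[{"claw": 0,"x": 0.025,"y": 0,"z": -0.028,"rx": 0,"ry": 0,"rz": 0},{"claw": 0,"x": 0.05,"y": 0,"z": -0.056,"rx": 0,"ry": 0,"rz": 0},{"claw": 0,"x": 0.074,"y": 0.01,"z": -0.082,"rx": 0,"ry": 0,"rz": 0},{"claw": 0,"x": 0.074,"y": 0.04,"z": -0.082,"rx": 0,"ry": 0,"rz": 0},{"claw": 0,"x": 0.074,"y": 0.06,"z": -0.082,"rx": 0,"ry": 0,"rz": 0}])

```text
t: 1.4
ee_pos: [0.5499, -0.0929, 0.1908]
tcp_rot: [-0.461, -0.536, 0.536, 0.462]
ft_force: [-0.6, -0.4, -1.0]
finger_gap: 0.001
```

```bash
python3 go.py 0.556 -0.085 0.105
python3 - <<'E'
from cell import vision
import cv2
for n in ("scene","wrist"): cv2.imwrite(f"pics/{n}1.png",vision.read_camera(n))
E
```

```text
pos [ 0.5499 -0.0929  0.1908] F [-0.62 -0.39 -0.97] gap 0.001 t 1.4
inc [ 0.0068  0.0858 -0.0074] rot [-0.0016  0.0024  0.0012]
```

View pics/wrist1.png

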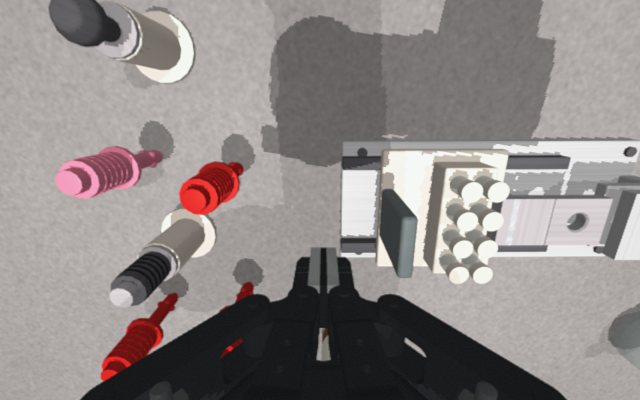

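View pics/scene1.png

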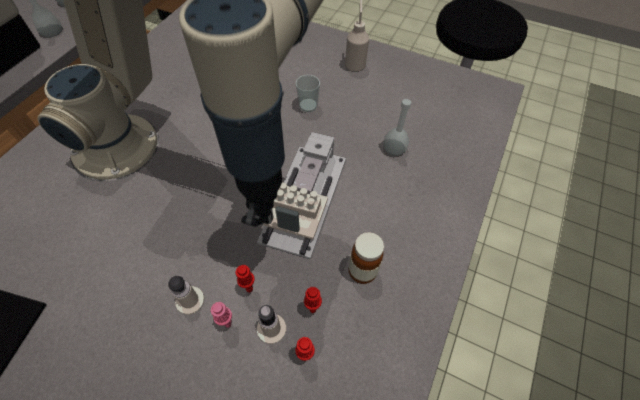

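The wrist view shows the handle's top edge around (384,191) to (406,275), the tongue hole at (577,222) and the button at (121,297). I'll refine the handle and button positions from this view.

Run:
```python
from h import *
from cell import vision
W=vision.calibration("wrist");T=vision.calibration("top")
for p in ((381,190),(402,276),(388,192),(411,276)): print(plane(W,p,.117).round(4))
print("btn",plane(W,(121,297),.122), tri([(W,(121,297)),(T,(437.7,184.6))]))
print("tongue",plane(W,(577,222),.067))
```

```text
[ 0.5146 -0.0601  0.117 ]
[ 0.5781 -0.0304  0.117 ]
[ 0.5152 -0.0551  0.117 ]
[ 0.5771 -0.0237  0.117 ]
btn [ 0.62374665 -0.2371727   0.122     ] (array([ 0.62210582, -0.23298793,  0.125139  ]), [np.float64(0.0022153209307499886), np.float64(0.00221532093075)])
tongue [0.53041015 0.13112069 0.067     ]
```

Call:
arm_command(increments=[{"claw": 0,"x": 0.0,"y": 0.04,"z": -0.004,"rx": 0,"ry": 0,"rz": 0},{"claw": 0,"x": 0.0,"y": 0.079,"z": -0.004,"rx": 0,"ry": 0,"rz": 0},{"claw": 0,"x": 0.0,"y": 0.079,"z": -0.004,"rx": 0,"ry": 0,"rz": 0}])

```text
t: 1.75
ee_pos: [0.549, -0.0944, 0.1082]
tcp_rot: [-0.459, -0.532, 0.537, 0.466]
ft_force: [-1.7, -0.5, -1.2]
finger_gap: 0.002
```

```bash
python3 go.py 0.549 -0.04 0.105
```

```text
pos [ 0.549  -0.0944  0.1082] F [-1.66 -0.53 -1.22] gap 0.002 t 1.75
inc [ 0.0538  0.0033 -0.0079] rot [-0.0117 -0.0022  0.0031]
```

Call:
arm_command(increments=[{"claw": 0,"x": 0.02,"y": 0.0,"z": 0,"rx": 0,"ry": 0,"rz": 0},{"claw": 0,"x": 0.04,"y": 0,"z": 0,"rx": 0,"ry": 0,"rz": 0},{"claw": 0,"x": 0.055,"y": 0,"z": 0,"rx": 0,"ry": 0,"rz": 0},{"claw": 0,"x": 0.068,"y": 0,"z": 0,"rx": 0,"ry": 0,"rz": 0},{"claw": 0,"x": 0.08,"y": 0,"z": 0,"rx": 0,"ry": 0,"rz": 0}])

```text
t: 2.17
ee_pos: [0.5426, -0.0156, 0.117]
tcp_rot: [0.463, 0.536, -0.535, -0.461]
ft_force: [-1.1, -4.9, 4.4]
finger_gap: 0.001
```

```bash
python3 go.py 0.549 -0.04 0.105
python3 - <<'E'
from cell import vision
import cv2
for n in ("top","wrist"): cv2.imwrite(f"pics/{n}2.png",vision.read_camera(n))
E
```

```text
pos [ 0.5426 -0.0156  0.117 ] F [-1.11 -4.87  4.36] gap 0.001 t 2.17
inc [-0.025   0.0121 -0.0028] rot [ 0.0026  0.0001 -0.0021]
```

View pics/wrist2.png

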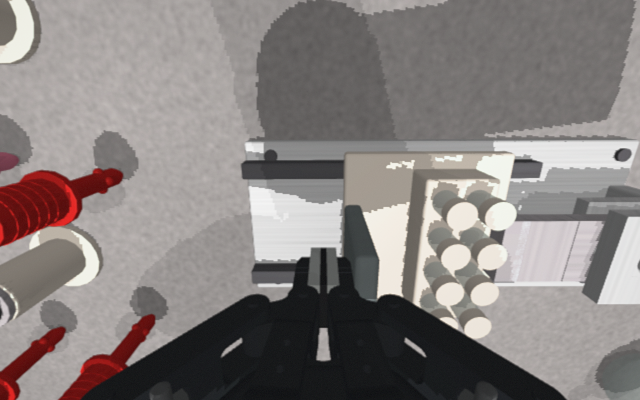

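Call:
arm_command(increments=[{"claw": 0,"x": 0.01,"y": 0.006,"z": 0,"rx": 0,"ry": 0,"rz": 0},{"claw": 0,"x": 0.018,"y": 0.006,"z": 0,"rx": 0,"ry": 0,"rz": 0},{"claw": 0,"x": 0.023,"y": 0.006,"z": 0,"rx": 0,"ry": 0,"rz": 0}])

```text
t: 2.52
ee_pos: [0.5397, 0.0031, 0.1092]
tcp_rot: [-0.464, -0.534, 0.538, 0.459]
ft_force: [13.4, -39.7, -10.8]
finger_gap: -0.001
```

```bash
python3 go.py 0.549 -0.04 0.105
python3 - <<'E'
from cell import vision
import cv2
i=vision.read_camera("top");cv2.imwrite("pics/top3.png",cv2.resize(i[180:280,235:395],None,fx=4.5,fy=4.5,interpolation=cv2.INTER_CUBIC))
E
```

```text
pos [0.5397 0.0031 0.1092] F [ 13.42 -39.71 -10.82] gap -0.001 t 2.52
inc [-0.0439  0.0046 -0.0028] rot [ 0.0004  0.0013 -0.0093]
```

View pics/top3.png

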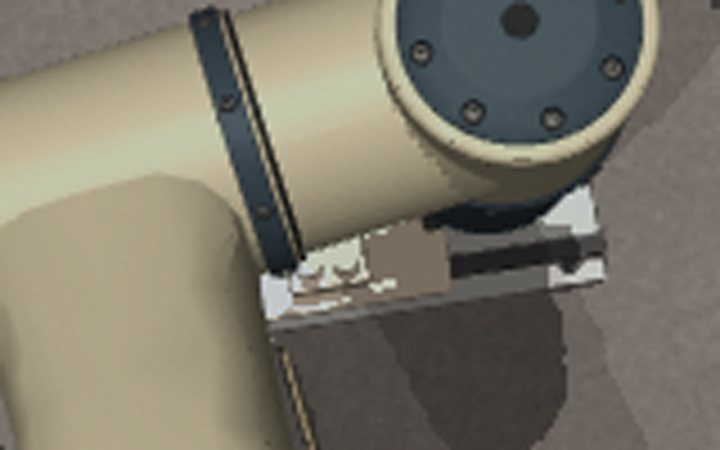

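Force jumped to 40 N, so it is probably the end stop. I'll back off and look.

Call:
arm_command(increments=[{"claw": 0,"x": -0.02,"y": 0.0,"z": 0,"rx": 0,"ry": 0,"rz": 0},{"claw": 0,"x": -0.05,"y": -0.02,"z": 0,"rx": 0,"ry": 0,"rz": 0},{"claw": 0,"x": -0.08,"y": -0.05,"z": 0,"rx": 0,"ry": 0,"rz": 0},{"claw": 20,"x": -0.11,"y": -0.08,"z": 0,"rx": 0,"ry": 0,"rz": 0},{"claw": 50,"x": -0.15,"y": -0.1,"z": 0,"rx": 0,"ry": 0,"rz": 0}])

```text
t: 2.98
ee_pos: [0.5606, -0.1376, 0.2099]
tcp_rot: [0.463, 0.537, -0.535, -0.461]
ft_force: [2.3, 0.2, 0.5]
finger_gap: 0.275
```

```bash
python3 go.py 0.622 -0.233 0.2
python3 - <<'E'
from cell import vision
import cv2
i=vision.read_camera("scene");cv2.imwrite("pics/s4.png",cv2.resize(i[120:260,250:360],None,fx=4.2,fy=4.2,interpolation=cv2.INTER_CUBIC))
i=vision.read_camera("wrist");cv2.imwrite("pics/w4.png",i)
E
```

```text
pos [ 0.5606 -0.1376  0.2099] F [2.27 0.17 0.54] gap 0.275 t 2.98
inc [-0.1035  0.0101 -0.0466] rot [ 0.0042  0.0013 -0.0001]
```

View pics/s4.png

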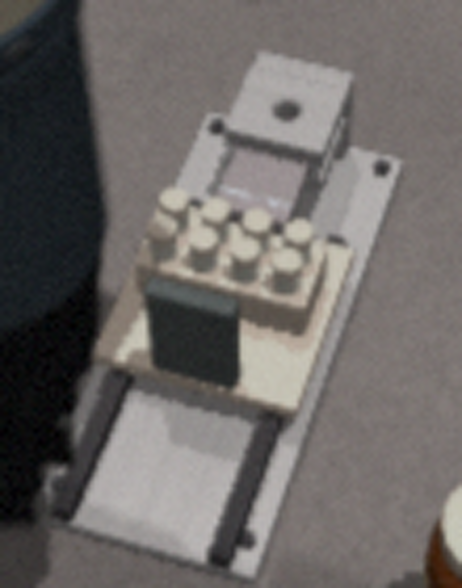

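View pics/w4.png

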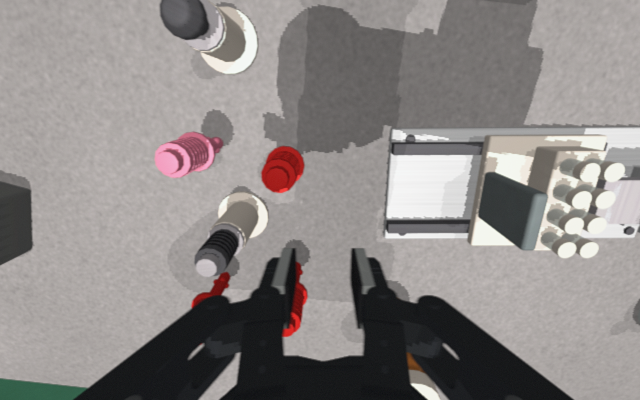

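The tray moved. I measure its travel from the handle's left top corner in both scene crops: (109,370) before, (148,284) after.

Run:
```python
from h import *
from cell import vision
S=vision.calibration("scene");W=vision.calibration("wrist")
c=lambda p:(p[0]/4.2+250,p[1]/4.2+120)
for a,b,z in (((109,370),(148,284),.117),((208,382),(240,296),.117),((127,302),(163,228),.09),((255,340),(289,260),.09),((58,440),(97,361),.03)):
    A=plane(S,c(a),z);B=plane(S,c(b),z);print(A.round(4),B.round(4),np.linalg.norm(B-A))
b=(206,267);print(plane(W,b,.122))
```

```text
[ 0.5301 -0.0351  0.117 ] [0.5224 0.0194 0.117 ] 0.05505497002343831
[ 0.5776 -0.0193  0.117 ] [0.5684 0.0339 0.117 ] 0.05398243040513316
[0.5075 0.0198 0.09  ] [0.5012 0.0714 0.09  ] 0.05201953598415734
[0.5794 0.0287 0.09  ] [0.5727 0.0829 0.09  ] 0.05461962445717645
[ 0.4944 -0.0432  0.03  ] [0.4882 0.0106 0.03  ] 0.05417969284704986
[ 0.61896335 -0.23020375  0.122     ]
```

Call:
arm_command(increments=[{"claw": 100,"x": -0.03,"y": 0.0,"z": -0.015,"rx": 0,"ry": 0,"rz": 0},{"claw": 100,"x": -0.065,"y": 0.0,"z": -0.03,"rx": 0,"ry": 0,"rz": 0},{"claw": 100,"x": -0.1,"y": 0.01,"z": -0.047,"rx": 0,"ry": 0,"rz": 0},{"claw": 100,"x": -0.1,"y": 0.01,"z": -0.047,"rx": 0,"ry": 0,"rz": 0},{"claw": 100,"x": -0.1,"y": 0.01,"z": -0.047,"rx": 0,"ry": 0,"rz": 0}])

```text
t: 3.5
ee_pos: [0.6207, -0.2298, 0.1931]
tcp_rot: [-0.461, -0.534, 0.535, 0.464]
ft_force: [0.3, -0.0, -1.0]
finger_gap: 0.999
```

```bash
python3 go.py 0.622 -0.233 0.2
python3 - <<'E'
from cell import vision
import cv2
from h import *
W=vision.calibration("wrist")
i=vision.read_camera("wrist");cv2.imwrite("pics/w5.png",i)
p=proj(W,(.6223,-.233,.122));print(p,proj(W,(.6223,-.233,.068)))
E
```

```text
pos [ 0.6207 -0.2298  0.1931] F [ 0.29 -0.04 -1.05] gap 0.999 t 3.5
inc [-0.0033 -0.0069 -0.0008] rot [-0.004  -0.0027  0.0026]
(np.float64(319.4197287136181), np.float64(228.5943635081428)) (np.float64(319.9570029169887), np.float64(204.02986435122915))
```

View pics/w5.png

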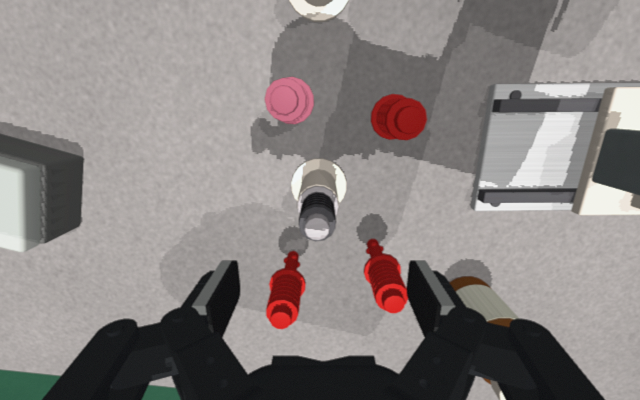

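Button seen at (317,229) against (319,229) predicted, which is about 1 mm. Descending.

Call:
arm_command(increments=[{"claw": 100,"x": -0.004,"y": 0.03,"z": -0.001,"rx": 0,"ry": 0,"rz": 0},{"claw": 100,"x": -0.004,"y": 0.06,"z": -0.001,"rx": 0,"ry": 0,"rz": 0},{"claw": 100,"x": -0.004,"y": 0.085,"z": -0.001,"rx": 0,"ry": 0,"rz": 0},{"claw": 100,"x": -0.004,"y": 0.092,"z": -0.001,"rx": 0,"ry": 0,"rz": 0},{"claw": 100,"x": -0.004,"y": 0.092,"z": -0.001,"rx": 0,"ry": 0,"rz": 0}])

```text
t: 3.97
ee_pos: [0.6211, -0.2315, 0.103]
tcp_rot: [-0.461, -0.535, 0.536, 0.463]
ft_force: [0.3, 0.0, 0.6]
finger_gap: 1.002
```

```bash
python3 go.py 0.6225 -0.234 0.099
python3 - <<'E'
from cell import vision
import cv2
from h import *
i=vision.read_camera("wrist");cv2.imwrite("pics/w6.png",i)
E
```

```text
pos [ 0.6211 -0.2315  0.103 ] F [0.26 0.03 0.61] gap 1.002 t 3.97
inc [-0.0027  0.004  -0.001 ] rot [-0.0032  0.0009  0.0015]
```

View pics/w6.png

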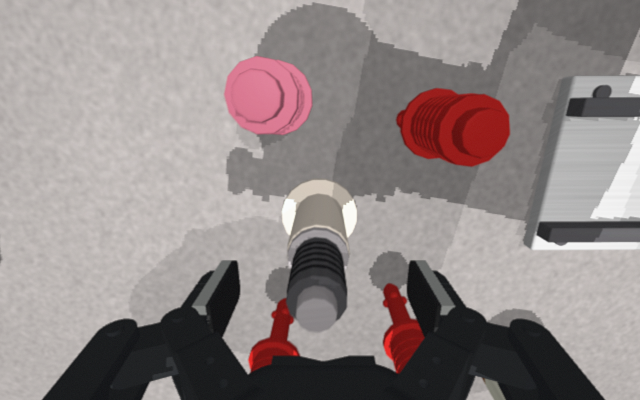

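Call:
arm_command(increments=[{"claw": 100,"x": -0.002,"y": 0.004,"z": -0.001,"rx": 0,"ry": 0,"rz": 0},{"claw": 100,"x": -0.002,"y": 0.004,"z": -0.001,"rx": 0,"ry": 0,"rz": 0},{"claw": 45,"x": -0.002,"y": 0.004,"z": -0.001,"rx": 0,"ry": 0,"rz": 0},{"claw": 35,"x": -0.002,"y": 0.004,"z": -0.001,"rx": 0,"ry": 0,"rz": 0},{"claw": 25,"x": -0.002,"y": 0.004,"z": -0.001,"rx": 0,"ry": 0,"rz": 0}], newtons=50)

```text
t: 4.43
ee_pos: [0.6239, -0.2348, 0.101]
tcp_rot: [0.462, 0.536, -0.535, -0.462]
ft_force: [1.0, -0.1, 0.3]
finger_gap: 0.604
```

Call:
arm_command(increments=[{"claw": 10,"x": 0,"y": 0,"z": 0,"rx": 0,"ry": 0,"rz": 0},{"claw": 0,"x": 0,"y": 0,"z": 0,"rx": 0,"ry": 0,"rz": 0},{"claw": 0,"x": 0,"y": 0,"z": 0,"rx": 0,"ry": 0,"rz": 0},{"claw": 0,"x": 0,"y": 0,"z": 0,"rx": 0,"ry": 0,"rz": 0}], newtons=50)

```text
t: 4.77
ee_pos: [0.6238, -0.2347, 0.1006]
tcp_rot: [0.462, 0.535, -0.535, -0.462]
ft_force: [-1.0, 0.4, 1.5]
finger_gap: 0.311
```

```bash
python3 go.py 0.6225 -0.234 0.099
python3 - <<'E'
from cell import vision
import cv2
from h import *
i=vision.read_camera("wrist");cv2.imwrite("pics/w7.png",i)
E
```

```text
pos [ 0.6238 -0.2347  0.1006] F [-1.04  0.35  1.53] gap 0.311 t 4.77
inc [0.0009 0.0016 0.0012] rot [ 0.0005 -0.0001 -0.0003]
```

View pics/w7.png

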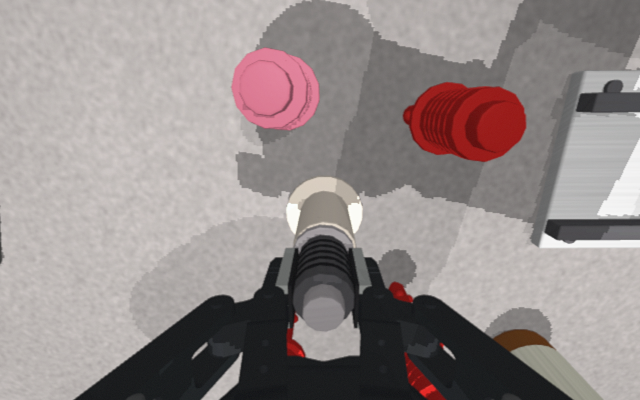

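Gripped: the opening stopped at 26 mm, with the button at (323,307) on the jaws' midline. Lifting.

Call:
arm_command(increments=[{"claw": 0,"x": 0,"y": -0.01,"z": 0,"rx": 0,"ry": 0,"rz": 0},{"claw": 0,"x": 0,"y": -0.04,"z": 0,"rx": 0,"ry": 0,"rz": 0},{"claw": 0,"x": 0,"y": -0.075,"z": 0,"rx": 0,"ry": 0,"rz": 0},{"claw": 0,"x": 0,"y": -0.11,"z": 0,"rx": 0,"ry": 0,"rz": 0},{"claw": 0,"x": 0,"y": -0.15,"z": 0,"rx": 0,"ry": 0,"rz": 0}], newtons=60)

```text
t: 5.23
ee_pos: [0.6226, -0.2344, 0.2508]
tcp_rot: [-0.461, -0.535, 0.536, 0.463]
ft_force: [0.9, 0.2, -2.5]
finger_gap: 0.309
```

```bash
python3 go.py 0.5236 0.1873 0.25
python3 - <<'E'
from cell import vision
import cv2
from h import *
i=vision.read_camera("scene");cv2.imwrite("pics/s8.png",cv2.resize(i[170:370,150:350],None,fx=3,fy=3))
i=vision.read_camera("wrist");cv2.imwrite("pics/w8.png",i)
E
```

```text
pos [ 0.6226 -0.2344  0.2508] F [ 0.91  0.16 -2.45] gap 0.309 t 5.23
inc [0.4316 0.0016 0.0363] rot [-0.0028 -0.0003  0.0015]
```

View pics/s8.png

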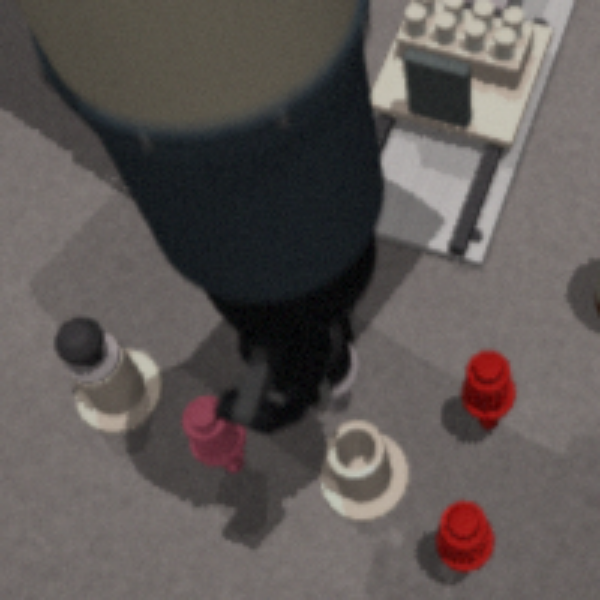

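View pics/w8.png

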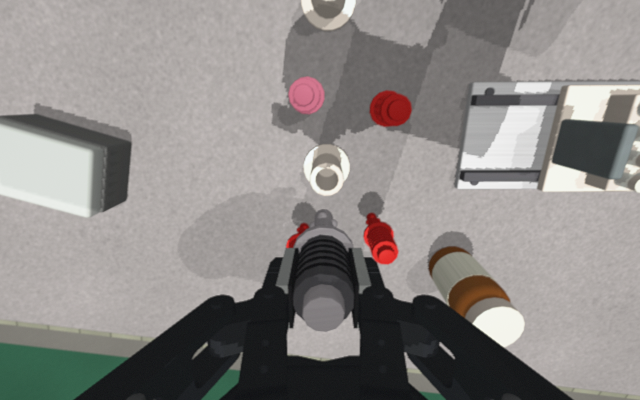

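The pin is held, its stand is empty and the nose shows at (323,215). Carrying it to the clevis.

Call:
arm_command(increments=[{"claw": 0,"x": 0.035,"y": 0,"z": 0.003,"rx": 0,"ry": 0,"rz": 0},{"claw": 0,"x": 0.075,"y": 0,"z": 0.006,"rx": 0,"ry": 0,"rz": 0},{"claw": 0,"x": 0.115,"y": 0,"z": 0.009,"rx": 0,"ry": 0,"rz": 0},{"claw": 0,"x": 0.155,"y": 0,"z": 0.012,"rx": 0,"ry": 0,"rz": 0},{"claw": 0,"x": 0.195,"y": 0,"z": 0.015,"rx": 0,"ry": 0,"rz": 0}])

```text
t: 5.75
ee_pos: [0.5792, -0.0425, 0.2501]
tcp_rot: [-0.462, -0.535, 0.535, 0.462]
ft_force: [0.9, 0.6, -1.3]
finger_gap: 0.313
```

Call:
arm_command(increments=[{"claw": 0,"x": 0.04,"y": 0,"z": 0.003,"rx": 0,"ry": 0,"rz": 0},{"claw": 0,"x": 0.08,"y": 0,"z": 0.006,"rx": 0,"ry": 0,"rz": 0},{"claw": 0,"x": 0.12,"y": 0,"z": 0.009,"rx": 0,"ry": 0,"rz": 0},{"claw": 0,"x": 0.15,"y": 0,"z": 0.012,"rx": 0,"ry": 0,"rz": 0},{"claw": 0,"x": 0.17,"y": 0,"z": 0.015,"rx": 0,"ry": 0,"rz": 0}])

```text
t: 6.17
ee_pos: [0.5394, 0.1247, 0.2502]
tcp_rot: [0.461, 0.536, -0.536, -0.462]
ft_force: [-0.2, 0.1, -1.3]
finger_gap: 0.314
```

```bash
python3 go.py 0.5236 0.1873 0.25
python3 - <<'E'
from cell import vision
import cv2
from h import *
W=vision.calibration("wrist")
i=vision.read_camera("wrist");cv2.imwrite("pics/w9.png",i)
print(proj(W,(.5236,.1873,.08)))
E
```

```text
pos [0.5394 0.1247 0.2502] F [-0.21  0.09 -1.3 ] gap 0.314 t 6.17
inc [0.0642 0.0002 0.0063] rot [-0.0005  0.0019  0.0007]
(np.float64(386.908246353081), np.float64(182.2872803598334))
```

View pics/w9.png

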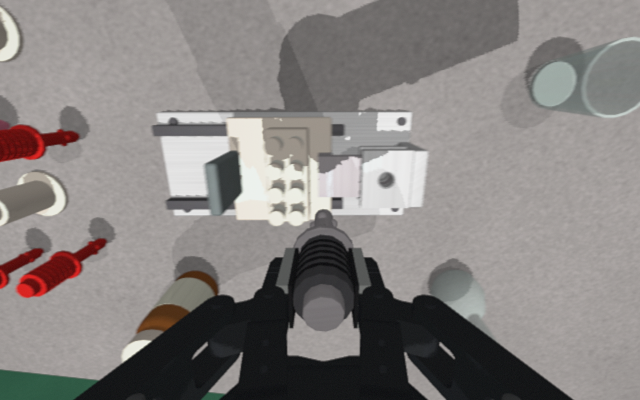

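Call:
arm_command(increments=[{"claw": 0,"x": 0.03,"y": 0,"z": 0.003,"rx": 0,"ry": 0,"rz": 0},{"claw": 0,"x": 0.05,"y": 0,"z": 0.006,"rx": 0,"ry": 0,"rz": 0},{"claw": 0,"x": 0.061,"y": 0.0,"z": 0.006,"rx": 0,"ry": 0,"rz": 0},{"claw": 0,"x": 0.061,"y": 0.0,"z": 0.006,"rx": 0,"ry": 0,"rz": 0},{"claw": 0,"x": 0.061,"y": 0.0,"z": 0.006,"rx": 0,"ry": 0,"rz": 0}])

```text
t: 6.63
ee_pos: [0.5256, 0.1814, 0.2502]
tcp_rot: [-0.462, -0.535, 0.536, 0.462]
ft_force: [0.3, -0.7, -2.6]
finger_gap: 0.312
```

```bash
python3 go.py 0.5236 0.1873 0.25
python3 - <<'E'
from cell import vision,bot
import cv2
from h import *
W=vision.calibration("wrist");p=bot.sense()["ee_pos"]
i=vision.read_camera("wrist");cv2.imwrite("pics/w10.png",cv2.resize(i[130:330,240:420],None,fx=3,fy=3,interpolation=cv2.INTER_CUBIC))
j=vision.read_camera("scene");cv2.imwrite("pics/s10.png",cv2.resize(j[60:220,230:400],None,fx=3.5,fy=3.5,interpolation=cv2.INTER_CUBIC))
for X in ((.5236,.1873,.08),(p[0],p[1],p[2]-.0946),(p[0],p[1],p[2]+.0214)):
    q=np.array(proj(W,X)); print(q, (q-[240,130])*3)
E
```

```text
pos [0.5256 0.1814 0.2502] F [ 0.29 -0.68 -2.6 ] gap 0.312 t 6.63
inc [0.0061 0.0001 0.0011] rot [-0.0004  0.0007 -0.0004]
[329.98998855 187.2048458 ] [269.96996566 171.61453741]
[324.34516541 214.78934796] [253.03549624 254.36804389]
[325.49908972 317.06130033] [256.49726917 561.18390098]
```

View pics/w10.png

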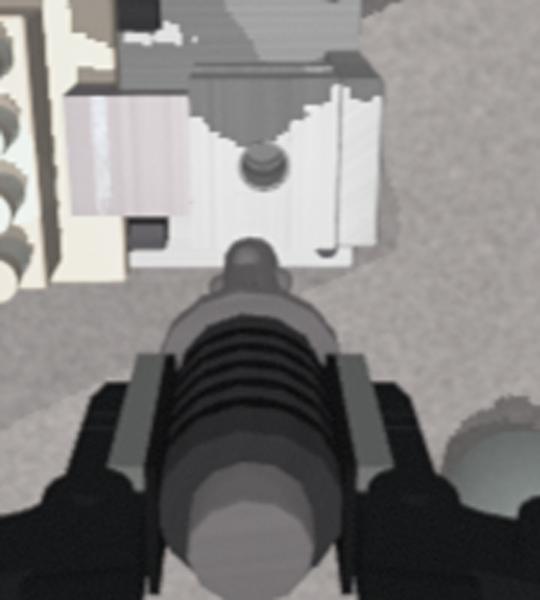

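View pics/s10.png

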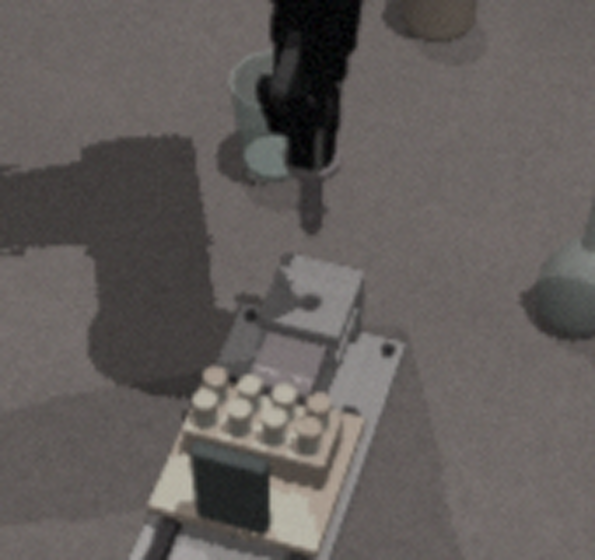

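```bash
python3 - <<'E'
from cell import vision,bot
from h import *
W=vision.calibration("wrist");S=vision.calibration("scene");T=vision.calibration("top")
w=(264/3+240,164/3+130); s=(318.5,146.1); t=(263.8,229.3)
for c,p in ((W,w),(S,s),(T,t)): print(plane(c,p,.08).round(4))
print(tri([(W,w),(S,s),(T,t)]))
# pin as seen from the scene: nose tip
p=bot.sense()["ee_pos"]; q=np.array(proj(S,(p[0],p[1],p[2]-.0946))); print("nose scene pred crop",(q-[230,60])*3.5)
E
python3 go.py 0.5236 0.1873 0.185
```

```text
[0.5216 0.1841 0.08  ]
[0.5214 0.1858 0.08  ]
[0.5236 0.1874 0.08  ]
(array([0.52220343, 0.18548174, 0.08084342]), [np.float64(0.0016568715945943216), np.float64(0.000565358361005097), np.float64(0.0021747476909841994)])
nose scene pred crop [313.26493591 232.88935528]
pos [0.5258 0.1806 0.2502] F [ 0.12 -0.83 -1.09] gap 0.316 t 6.73
inc [0.0069 0.0652 0.0012] rot [-0.0003 -0.0008 -0.0004]
```

Call:
arm_command(increments=[{"claw": 0,"x": 0.005,"y": 0.02,"z": 0.003,"rx": 0,"ry": 0,"rz": 0},{"claw": 0,"x": 0.0055,"y": 0.045,"z": 0.003,"rx": 0,"ry": 0,"rz": 0},{"claw": 0,"x": 0.0055,"y": 0.065,"z": 0.003,"rx": 0,"ry": 0,"rz": 0},{"claw": 0,"x": 0.0055,"y": 0.065,"z": 0.003,"rx": 0,"ry": 0,"rz": 0},{"claw": 0,"x": 0.0055,"y": 0.065,"z": 0.003,"rx": 0,"ry": 0,"rz": 0}])

```text
t: 7.15
ee_pos: [0.5219, 0.1852, 0.1849]
tcp_rot: [-0.462, -0.534, 0.536, 0.462]
ft_force: [0.5, 0.8, -1.0]
finger_gap: 0.313
```

```bash
python3 go.py 0.522 0.1858 0.183
python3 - <<'E'
from cell import vision,bot
import cv2
from h import *
i=vision.read_camera("wrist");cv2.imwrite("pics/w11.png",cv2.resize(i[130:330,240:420],None,fx=3,fy=3,interpolation=cv2.INTER_CUBIC))
j=vision.read_camera("scene");cv2.imwrite("pics/s11.png",cv2.resize(j[90:190,270:370],None,fx=5.5,fy=5.5,interpolation=cv2.INTER_CUBIC))
E
```

```text
pos [0.5219 0.1852 0.1849] F [ 0.51  0.75 -1.02] gap 0.313 t 7.15
inc [ 0.0006  0.0019 -0.0002] rot [-0.0017 -0.0012 -0.0016]
```

View pics/w11.png

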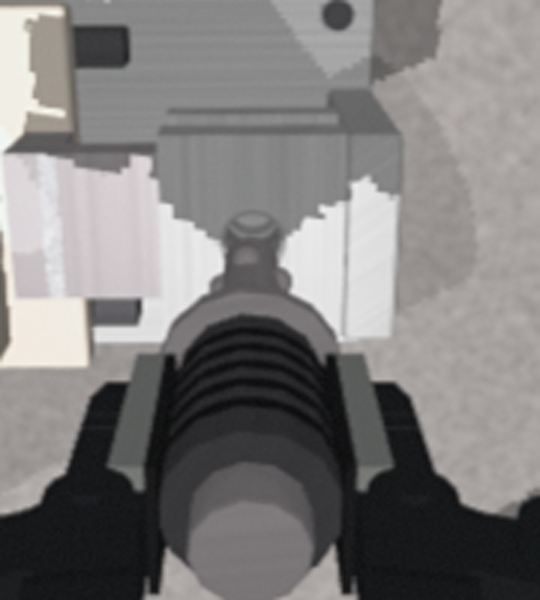

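View pics/s11.png

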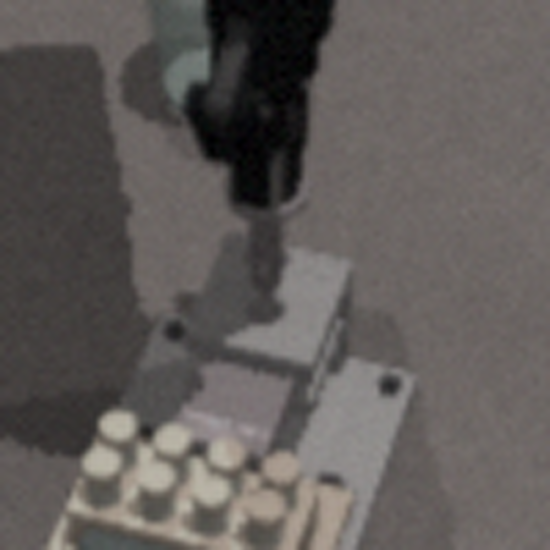

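Run:
```python
from cell import vision,bot
from h import *
W=vision.calibration("wrist");p=bot.sense()["ee_pos"];print(p)
for z in (p[2]-.0946,.08):
    print((np.array(proj(W,(p[0],p[1],z)))-[240,130])*3)
    print((np.array(proj(W,(p[0]+.001,p[1],z)))-[240,130])*3)
i=cv2.imread("pics/w11.png")[190:330,190:310];cv2.imwrite("pics/w11c.png",cv2.resize(i,None,fx=4,fy=4))
```

```text
[0.52306323 0.18615148 0.18699833]
[252.74426717 253.34852268]
[252.17836402 256.8868438 ]
[252.54482204 236.96231872]
[252.00661767 240.35080683]
```

View pics/w11c.png

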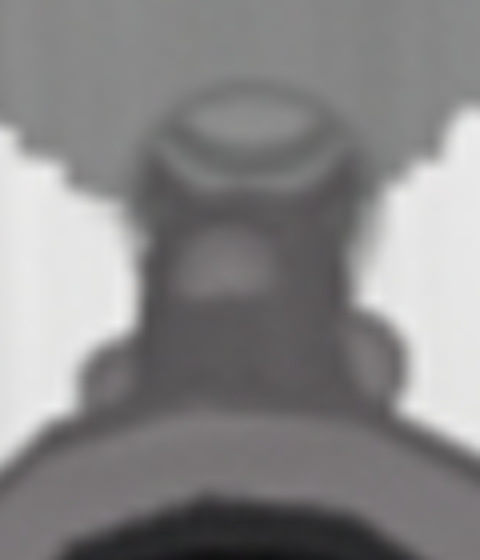

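The nose tip is at crop (251,~250) over the hole at (253,235), matching the prediction for a concentric pose. Descending.

Call:
arm_command(increments=[{"claw": 0,"x": 0,"y": 0.008,"z": 0,"rx": 0,"ry": 0,"rz": 0},{"claw": 0,"x": 0,"y": 0.014,"z": 0,"rx": 0,"ry": 0,"rz": 0},{"claw": 0,"x": 0,"y": 0.018,"z": 0,"rx": 0,"ry": 0,"rz": 0},{"claw": 0,"x": 0,"y": 0.018,"z": 0,"rx": 0,"ry": 0,"rz": 0}])

```text
t: 7.58
ee_pos: [0.5216, 0.1861, 0.1662]
tcp_rot: [-0.462, -0.535, 0.536, 0.462]
ft_force: [0.7, -0.9, -1.6]
finger_gap: 0.312
```

```bash
python3 go.py 0.522 0.1858 0.156
python3 - <<'E'
from cell import vision,bot
import cv2
from h import *
i=vision.read_camera("wrist");cv2.imwrite("pics/w12.png",cv2.resize(i[130:330,240:420],None,fx=3,fy=3,interpolation=cv2.INTER_CUBIC))
E
```

```text
pos [0.5216 0.1861 0.1662] F [ 0.72 -0.91 -1.57] gap 0.312 t 7.58
inc [-0.0004  0.0102 -0.0003] rot [-0.0013 -0.0003 -0.0007]
```

View pics/w12.png

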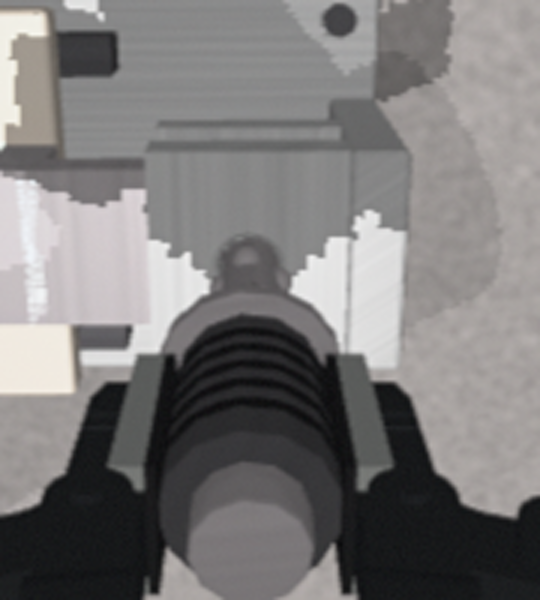

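Call:
arm_command(increments=[{"claw": 0,"x": 0,"y": 0.005,"z": 0,"rx": 0,"ry": 0,"rz": 0},{"claw": 0,"x": 0,"y": 0.0085,"z": 0,"rx": 0,"ry": 0,"rz": 0},{"claw": 0,"x": 0,"y": 0.0085,"z": 0,"rx": 0,"ry": 0,"rz": 0}])

```text
t: 7.88
ee_pos: [0.5217, 0.1862, 0.1579]
tcp_rot: [-0.462, -0.535, 0.536, 0.462]
ft_force: [1.2, -1.4, -1.8]
finger_gap: 0.312
```

```bash
python3 go.py 0.522 0.1858 0.156
```

```text
pos [0.5217 0.1862 0.1579] F [ 1.23 -1.4  -1.83] gap 0.312 t 7.88
inc [-0.0004  0.0019 -0.0002] rot [-0.0009 -0.0003 -0.0005]
```

Call:
arm_command(increments=[{"claw": 0,"x": 0,"y": 0.002,"z": 0,"rx": 0,"ry": 0,"rz": 0},{"claw": 0,"x": 0,"y": 0.003,"z": 0,"rx": 0,"ry": 0,"rz": 0},{"claw": 0,"x": 0,"y": 0.003,"z": 0,"rx": 0,"ry": 0,"rz": 0}])

```text
t: 8.13
ee_pos: [0.5219, 0.1863, 0.1556]
tcp_rot: [-0.462, -0.535, 0.535, 0.462]
ft_force: [1.4, -0.7, -3.0]
finger_gap: 0.31
```

```bash
python3 go.py 0.522 0.1858 0.156
```

```text
pos [0.5219 0.1863 0.1556] F [ 1.4  -0.68 -3.  ] gap 0.31 t 8.13
inc [-0.0005 -0.0004  0.    ] rot [-0.0001 -0.0002 -0.0003]
```

Call:
arm_command(increments=[{"claw": 0,"x": 0,"y": 0.001,"z": 0,"rx": 0,"ry": 0,"rz": 0},{"claw": 0,"x": 0,"y": 0.002,"z": 0,"rx": 0,"ry": 0,"rz": 0},{"claw": 0,"x": 0,"y": 0.002,"z": 0,"rx": 0,"ry": 0,"rz": 0}])

```text
t: 8.38
ee_pos: [0.5224, 0.1864, 0.1555]
tcp_rot: [0.462, 0.536, -0.535, -0.461]
ft_force: [-2.4, -2.2, 7.9]
finger_gap: 0.312
```

```bash
python3 go.py 0.522 0.1858 0.156
python3 - <<'E'
from cell import vision,bot
import cv2
from h import *
i=vision.read_camera("wrist");cv2.imwrite("pics/w13.png",cv2.resize(i[130:330,240:420],None,fx=3,fy=3,interpolation=cv2.INTER_CUBIC))
E
```

```text
pos [0.5224 0.1864 0.1555] F [-2.42 -2.17  7.91] gap 0.312 t 8.38
inc [-0.0005 -0.0005  0.0004] rot [ 0.002   0.0002 -0.0001]
```

View pics/w13.png

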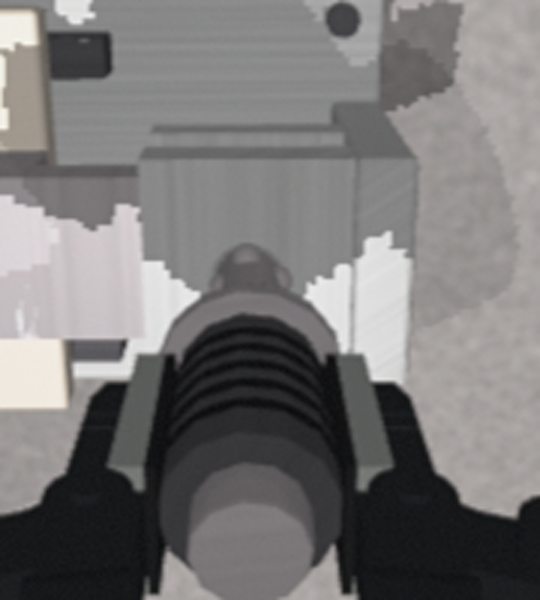

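8–10 N contact at the expected height, so the pin stands on its balls. Releasing it and rising straight up.

Call:
arm_command(increments=[{"claw": 20,"x": 0,"y": -0.001,"z": 0,"rx": 0,"ry": 0,"rz": 0},{"claw": 35,"x": 0,"y": -0.001,"z": 0,"rx": 0,"ry": 0,"rz": 0},{"claw": 50,"x": 0,"y": -0.001,"z": 0,"rx": 0,"ry": 0,"rz": 0},{"claw": 70,"x": 0,"y": -0.001,"z": 0,"rx": 0,"ry": 0,"rz": 0},{"claw": 80,"x": 0,"y": -0.001,"z": 0,"rx": 0,"ry": 0,"rz": 0}])

```text
t: 8.85
ee_pos: [0.5219, 0.1866, 0.1546]
tcp_rot: [0.462, 0.535, -0.535, -0.462]
ft_force: [0.1, -1.2, -0.4]
finger_gap: 0.762
```

Call:
arm_command(increments=[{"claw": 80,"x": 0,"y": -0.01,"z": 0,"rx": 0,"ry": 0,"rz": 0},{"claw": 80,"x": 0,"y": -0.03,"z": 0,"rx": 0,"ry": 0,"rz": 0},{"claw": 80,"x": 0,"y": -0.055,"z": 0,"rx": 0,"ry": 0,"rz": 0},{"claw": 80,"x": 0,"y": -0.065,"z": 0,"rx": 0,"ry": 0,"rz": 0},{"claw": 0,"x": 0,"y": -0.065,"z": 0,"rx": 0,"ry": 0,"rz": 0}])

```text
t: 9.27
ee_pos: [0.5235, 0.1871, 0.2236]
tcp_rot: [0.463, 0.538, -0.533, -0.461]
ft_force: [-0.1, 0.1, 0.0]
finger_gap: 0.677
```

```bash
python3 go.py 0.522 0.1858 0.22
python3 - <<'E'
from cell import vision,bot
import cv2
from h import *
W=vision.calibration("wrist")
i=vision.read_camera("wrist");cv2.imwrite("pics/w14.png",i)
print(proj(W,(.522,.1858,.177)))
j=vision.read_camera("scene");cv2.imwrite("pics/s14.png",cv2.resize(j[60:220,230:400],None,fx=3.5,fy=3.5,interpolation=cv2.INTER_CUBIC))
E
```

```text
pos [0.5235 0.1871 0.2236] F [-0.08  0.08  0.01] gap 0.677 t 9.27
inc [-0.0011  0.0035  0.0017] rot [0.0064 0.0001 0.002 ]
(np.float64(322.7671605267949), np.float64(239.50947783857))
```

View pics/w14.png

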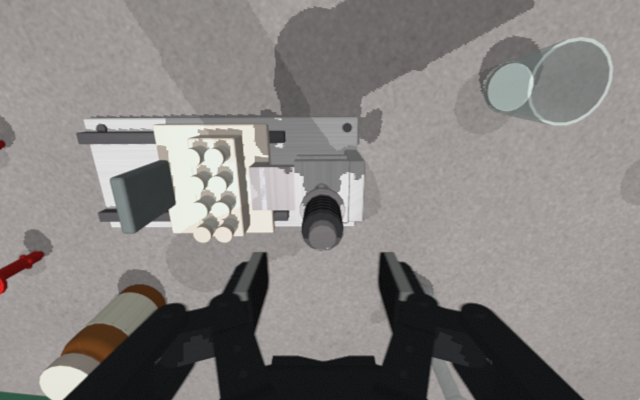

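View pics/s14.png

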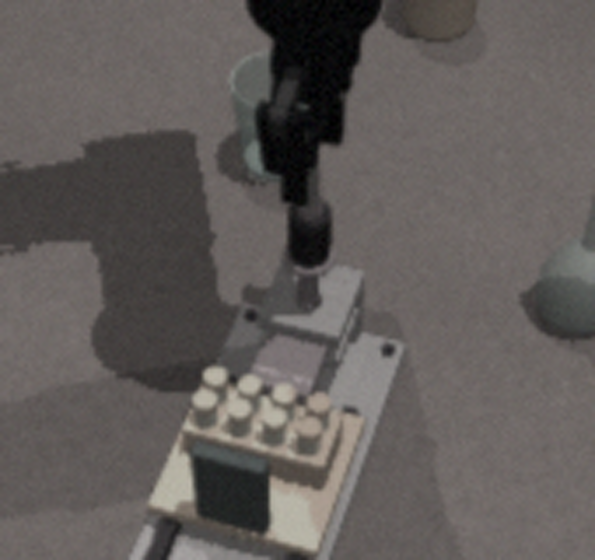

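The pin stands upright with the button at (322,237), predicted (323,239). I'll shut the fingers and press down on the button.

Call:
arm_command(increments=[{"claw": 0,"x": -0.001,"y": 0,"z": 0.0015,"rx": 0,"ry": 0,"rz": 0},{"claw": 0,"x": -0.001,"y": 0,"z": 0.0015,"rx": 0,"ry": 0,"rz": 0},{"claw": 0,"x": -0.001,"y": 0,"z": 0.0015,"rx": 0,"ry": 0,"rz": 0},{"claw": 0,"x": -0.001,"y": 0,"z": 0.0015,"rx": 0,"ry": 0,"rz": 0},{"claw": 0,"x": -0.001,"y": 0,"z": 0.0015,"rx": 0,"ry": 0,"rz": 0}], newtons=40)

```text
t: 9.78
ee_pos: [0.5205, 0.1851, 0.2193]
tcp_rot: [-0.462, -0.535, 0.536, 0.462]
ft_force: [-1.0, 0.7, -0.9]
finger_gap: 0.002
```

```bash
python3 go.py 0.522 0.186 0.2
```

```text
pos [0.5205 0.1851 0.2193] F [-1.    0.71 -0.88] gap 0.002 t 9.78
inc [ 0.0006  0.0193 -0.0016] rot [-0.0007 -0.0002 -0.0003]
```

Call:
arm_command(increments=[{"claw": 0,"x": 0.001,"y": 0.012,"z": -0.0015,"rx": 0,"ry": 0,"rz": 0},{"claw": 0,"x": 0.001,"y": 0.018,"z": -0.0015,"rx": 0,"ry": 0,"rz": 0},{"claw": 0,"x": 0.001,"y": 0.022,"z": -0.0015,"rx": 0,"ry": 0,"rz": 0},{"claw": 0,"x": 0.001,"y": 0.024,"z": -0.0015,"rx": 0,"ry": 0,"rz": 0}])

```text
t: 10.12
ee_pos: [0.5224, 0.1863, 0.1962]
tcp_rot: [0.462, 0.536, -0.535, -0.461]
ft_force: [0.3, 0.2, 6.5]
finger_gap: 0.001
```

```bash
python3 go.py 0.522 0.186 0.2
python3 - <<'E'
from cell import vision,bot
import cv2
from h import *
i=vision.read_camera("wrist");cv2.imwrite("pics/w15.png",i)
E
```

```text
pos [0.5224 0.1863 0.1962] F [0.29 0.2  6.52] gap 0.001 t 10.12
inc [-0.0003 -0.0038  0.0005] rot [ 0.0013  0.0001 -0.0006]
```

View pics/w15.png

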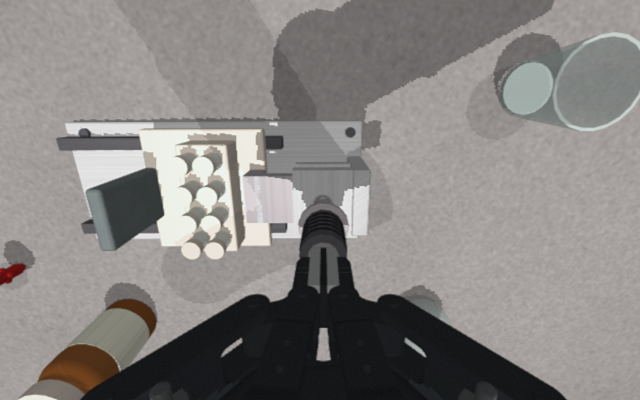

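The fingertips are on the button, 6.5 N on contact. Pressing on steadily.

Call:
arm_command(increments=[{"claw": 0,"x": 0,"y": 0.003,"z": 0,"rx": 0,"ry": 0,"rz": 0},{"claw": 0,"x": 0,"y": 0.006,"z": 0,"rx": 0,"ry": 0,"rz": 0},{"claw": 0,"x": 0,"y": 0.01,"z": 0,"rx": 0,"ry": 0,"rz": 0},{"claw": 0,"x": 0,"y": 0.015,"z": 0,"rx": 0,"ry": 0,"rz": 0},{"claw": 0,"x": 0,"y": 0.02,"z": 0,"rx": 0,"ry": 0,"rz": 0}])

```text
t: 10.58
ee_pos: [0.5218, 0.1864, 0.1751]
tcp_rot: [-0.462, -0.535, 0.535, 0.462]
ft_force: [0.2, -0.4, 0.8]
finger_gap: -0.002
```

```bash
python3 go.py 0.522 0.186 0.15
python3 - <<'E'
from cell import vision,bot
import cv2
from h import *
i=vision.read_camera("wrist");cv2.imwrite("pics/w16.png",i)
E
```

```text
pos [0.5218 0.1864 0.1751] F [ 0.19 -0.42  0.8 ] gap -0.002 t 10.58
inc [-0.0004  0.0251 -0.0002] rot [-0.0005 -0.0003 -0.    ]
```

View pics/w16.png

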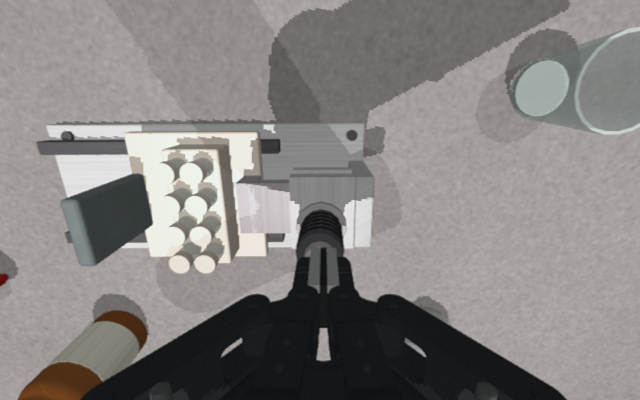

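Call:
arm_command(increments=[{"claw": 0,"x": 0,"y": 0.006,"z": 0,"rx": 0,"ry": 0,"rz": 0},{"claw": 0,"x": 0,"y": 0.012,"z": 0,"rx": 0,"ry": 0,"rz": 0},{"claw": 0,"x": 0,"y": 0.017,"z": 0,"rx": 0,"ry": 0,"rz": 0},{"claw": 0,"x": 0,"y": 0.02,"z": 0,"rx": 0,"ry": 0,"rz": 0},{"claw": 0,"x": 0,"y": 0.022,"z": 0,"rx": 0,"ry": 0,"rz": 0}])

```text
t: 11.05
ee_pos: [0.5218, 0.1865, 0.1534]
tcp_rot: [-0.462, -0.535, 0.535, 0.462]
ft_force: [-1.8, 0.6, 4.0]
finger_gap: -0.003
```

```bash
python3 go.py 0.522 0.186 0.15
python3 - <<'E'
from cell import vision,bot
import cv2
from h import *
i=vision.read_camera("wrist");cv2.imwrite("pics/w17.png",cv2.resize(i[130:330,240:420],None,fx=3,fy=3,interpolation=cv2.INTER_CUBIC))
j=vision.read_camera("scene");cv2.imwrite("pics/s17.png",cv2.resize(j[90:190,270:370],None,fx=5.5,fy=5.5,interpolation=cv2.INTER_CUBIC))
E
```

```text
pos [0.5218 0.1865 0.1534] F [-1.84  0.62  3.99] gap -0.003 t 11.05
inc [-0.0005  0.0034 -0.0001] rot [-0.0004 -0.0001 -0.0001]
```

View pics/w17.png

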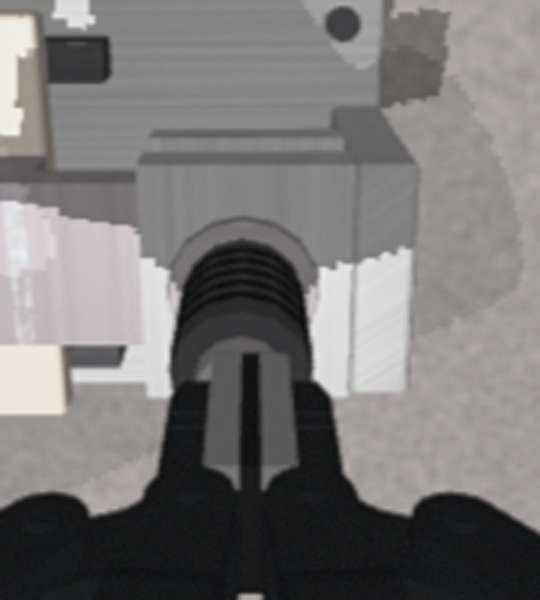

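View pics/s17.png

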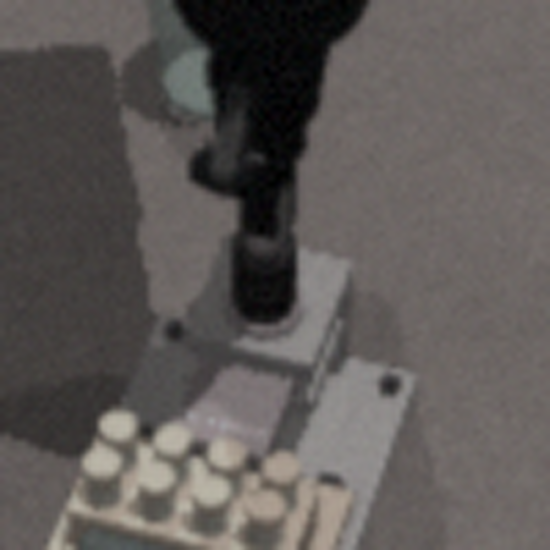

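It looks nearly seated. I'll press a few mm more until the force climbs.

Call:
arm_command(increments=[{"claw": 0,"x": 0,"y": 0.002,"z": 0,"rx": 0,"ry": 0,"rz": 0},{"claw": 0,"x": 0,"y": 0.003,"z": 0,"rx": 0,"ry": 0,"rz": 0},{"claw": 0,"x": 0,"y": 0.003,"z": 0,"rx": 0,"ry": 0,"rz": 0}])

```text
t: 11.4
ee_pos: [0.5219, 0.1865, 0.151]
tcp_rot: [0.462, 0.535, -0.535, -0.462]
ft_force: [-2.5, 0.2, 5.4]
finger_gap: -0.0
```

```bash
python3 go.py 0.522 0.186 0.15
```

```text
pos [0.5219 0.1865 0.151 ] F [-2.47  0.16  5.39] gap -0.0 t 11.4
inc [-0.0005  0.001   0.    ] rot [ 0.0003 -0.0001  0.0002]
```

Call:
arm_command(increments=[{"claw": 0,"x": 0,"y": 0.0015,"z": 0,"rx": 0,"ry": 0,"rz": 0},{"claw": 0,"x": 0,"y": 0.0025,"z": 0,"rx": 0,"ry": 0,"rz": 0},{"claw": 0,"x": 0,"y": 0.0025,"z": 0,"rx": 0,"ry": 0,"rz": 0}])

```text
t: 11.65
ee_pos: [0.5222, 0.1866, 0.1501]
tcp_rot: [0.462, 0.536, -0.535, -0.461]
ft_force: [-5.1, -0.4, 12.5]
finger_gap: -0.002
```

```bash
python3 go.py 0.522 0.186 0.15
```

```text
pos [0.5222 0.1866 0.1501] F [-5.12 -0.37 12.52] gap -0.002 t 11.65
inc [-0.0005  0.0001  0.0003] rot [0.002  0.0003 0.0003]
```

It bottomed out at TCP z = 0.150, as calculated for a seated flange with the button in. Retreating upwards and looking.

Call:
arm_command(increments=[{"claw": 0,"x": 0,"y": 0.001,"z": 0,"rx": 0,"ry": 0,"rz": 0},{"claw": 0,"x": 0,"y": 0.001,"z": 0,"rx": 0,"ry": 0,"rz": 0},{"claw": 0,"x": 0,"y": -0.015,"z": 0,"rx": 0,"ry": 0,"rz": 0},{"claw": 0,"x": 0,"y": -0.05,"z": 0,"rx": 0,"ry": 0,"rz": 0},{"claw": 0,"x": 0,"y": -0.09,"z": 0,"rx": 0,"ry": 0,"rz": 0}])

```text
t: 12.07
ee_pos: [0.5206, 0.1857, 0.2369]
tcp_rot: [-0.461, -0.533, 0.537, 0.463]
ft_force: [1.9, 1.0, 0.9]
finger_gap: 0.001
```

Call:
arm_command(increments=[{"claw": 0,"x": -0.03,"y": -0.01,"z": 0.01,"rx": 0,"ry": 0,"rz": 0},{"claw": 0,"x": -0.06,"y": -0.01,"z": 0.03,"rx": 0,"ry": 0,"rz": 0},{"claw": 0,"x": -0.08,"y": -0.01,"z": 0.05,"rx": 0,"ry": 0,"rz": 0},{"claw": 0,"x": -0.08,"y": -0.01,"z": 0.06,"rx": 0,"ry": 0,"rz": 0}])

```text
t: 12.4
ee_pos: [0.4729, 0.0955, 0.2484]
tcp_rot: [-0.463, -0.535, 0.535, 0.463]
ft_force: [1.2, 0.3, -0.9]
finger_gap: -0.005
```

```bash
python3 go.py 0.522 0.186 0.25
python3 - <<'E'
from cell import vision,bot
import cv2
from h import *
W=vision.calibration("wrist");S=vision.calibration("scene")
i=vision.read_camera("wrist");cv2.imwrite("pics/w18.png",i)
j=vision.read_camera("scene");cv2.imwrite("pics/s18.png",cv2.resize(j[90:190,270:370],None,fx=5.5,fy=5.5,interpolation=cv2.INTER_CUBIC))
cv2.imwrite("pics/s18full.png",j)
for z in (.08,.125,.128,.134,.177): print(z,proj(W,(.522,.186,z)),(np.array(proj(S,(.522,.186,z)))-[270,90])*5.5)
E
```

```text
pos [0.4729 0.0955 0.2484] F [ 1.18  0.29 -0.93] gap -0.005 t 12.4
inc [ 0.0825 -0.0017 -0.0616] rot [-0.     -0.0029 -0.0003]
0.08 (np.float64(399.8312191244824), np.float64(243.23190616936748)) [268.08620164 308.62295527]
0.125 (np.float64(411.6433874855607), np.float64(264.8288368218286)) [268.9940451  239.64326953]
0.128 (np.float64(412.56140692286056), np.float64(266.50730952209125)) [269.05720191 234.84449456]
0.134 (np.float64(414.45572146971347), np.float64(269.97080400098264)) [269.18455185 225.16820173]
0.177 (np.float64(430.7969996768664), np.float64(299.84859116285116)) [270.13965783 152.59741979]
```

View pics/w18.png

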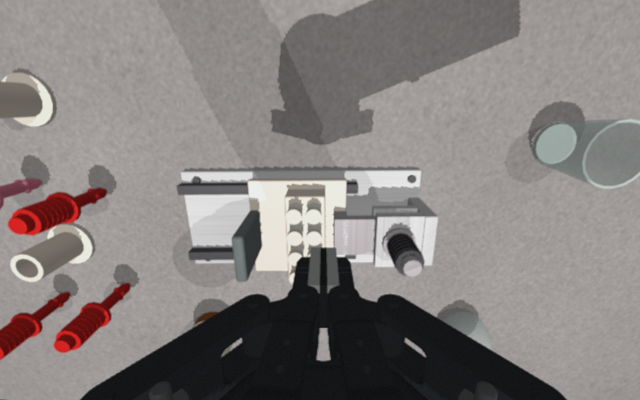

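View pics/s18.png

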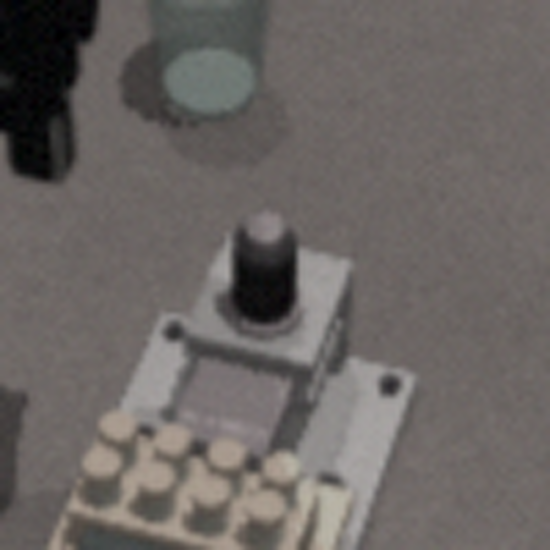

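Run:
```python
import cv2
from h import *
from cell import vision
S=vision.calibration("scene");W=vision.calibration("wrist")
i=cv2.imread("pics/w18.png")[200:290,350:450];cv2.imwrite("pics/w18c.png",cv2.resize(i,None,fx=6,fy=6,interpolation=cv2.INTER_CUBIC))
j=cv2.imread("pics/s18full.png");g=j.max(2).astype(int)
m=np.zeros(g.shape,bool);m[126:140,312:325]=g[126:140,312:325]>110
print(blob(m,np.array([318,131]),8))
for z in (.122,.128,.134,.14): print(z,proj(S,(.522,.186,z)))
```

```text
(np.float64(0.5883784193620374), array([317.87878788, 130.42424242]), array([315, 128,   7,   6,  33], dtype=int32))
0.122 (np.float64(318.8965872735355), np.float64(134.43928743784934))
0.128 (np.float64(318.9194912554754), np.float64(132.69899901032971))
0.134 (np.float64(318.94264579099087), np.float64(130.9396730421273))
0.14 (np.float64(318.9660550140149), np.float64(129.16099542909168))
```

View pics/w18c.png

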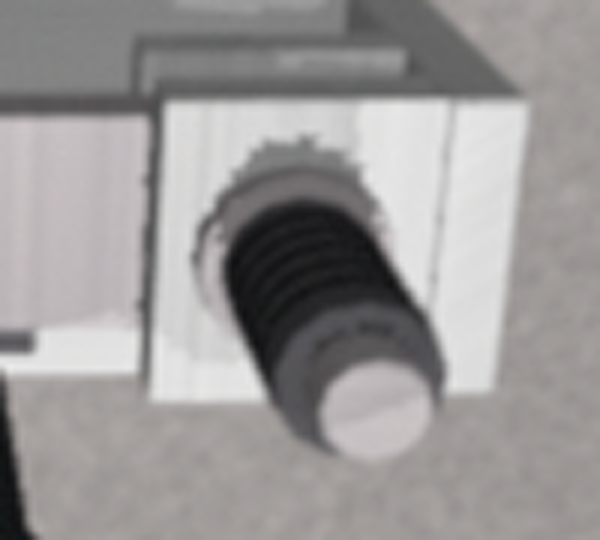

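```bash
python3 -c "
from cell import bot
print(bot.sense()['ft_force'],bot.sense()['t']); print(bot.hand_in())"
```

```text
[ 0.6010462   0.54835958 -0.49310849] 12.5
the job is handed in; nothing more can be done
None
```

I pushed the vial tray home and locked it with the ball-lock pin, then handed the job in at 12.5 s. No verdict was reported.

**What I did**
- **Tray:** I pushed it about 54 mm with shut fingers, until it hit its stop. The camera measurement beforehand had given 54.0 mm to go. The fingertips briefly read about 43 N in total there.
- **Pin:** I picked out the ball-lock pin by its steel button, stood it on its balls in the clevis hole and let go. I then pressed the button with shut fingertips until the pin bottomed out.

**Last checks**
- **Seating:** the press ended at tool height 0.150 m, as calculated for a seated flange with the button in.
- **Button:** afterwards the scene camera put the button top at a height of about 0.135 m, against 0.134 m expected with the flange down and the button up. The wrist view agreed: flange on the clevis, button standing proud.
- **Surroundings:** the arm stood clear with about 1 N of sensor noise. I never went near the plain pin, the look-alikes or the glassware, but I did not measure their positions at the end.

No check failed. The three cameras disagreed by up to about 3.5 mm on the hole's position, so I combined them and used relative sightings. The pin went in without noticeable side force. I did not pull on the pin to test the lock.

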